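Slide the griddle plate home under the grill's spring clip

TASK

Fit the loose griddle plate in the near half of the contact grill, the half with the dials: with one fingertip press the red tail of its spring clip down and hold it so that the clip's nose lifts, and with the other fingertip push the plate under the raised nose until it is fully home against its stops; then let go, so that the nose drops behind the plate's bead and locks it. Only press and push: do not lift the plate, and leave everything else on the worktop where it stands.

Things in the scene. Friction and masses are not known exactly. Their poses are not given: they have to be found in the camera images.
- grill: metal contact grill opened flat, fixed, 640 x 270 mm. Origin: on the worktop under the loose plate's centre when home; x points along the push, from the dials (front wall, x=-105 mm) to the clip and the hinge between the halves (x=180); z up. Seat rails at z=70 carry the plate; side walls (to z=74) guide it, 2.5 mm play a side. The far half (x above 195) is already fitted: not part of the job.
- plate: loose griddle plate, dark metal, about 0.55 kg, 16 to 28 mm short of home on the rails: pan 180 (x) by 220 mm, floor 4 mm thick, ridges to 6.5 mm, rim 4 mm thick and 17 mm high. Origin: centre of underside; axes as the grill's; home at x=0, z=70 mm in the grill frame. Rear tongue x=90 to 108 mm, 56 wide, 4 thick, with a bead at its end (x=103 to 108, 7 mm high); lugs at y=+-78 to x=106.
- plate_rim (a point): middle of the loose plate's rear (+x) rim, inner edge of its top (plate frame: x=86 mm, y=0, z=17 mm). A fingertip inside the pan pushes the rim's inner face here, in the grill's +x.
- clip (a joint): angle of the spring clip about its pin (along the grill's y, at x=118, z=81 mm in the grill frame). 0 = closed, 0.55 = tail fully down. Sprung shut: 3 to 8 N on the tail. At 0 the nose blocks the tongue (pushing will not lift it); above 0.28 the bead passes under; about 0.12 = nose on the tongue behind the bead, locked; about 0.26 = nose wrongly on top of the bead.
- clip_pad (a point): point on top of the clip's red tail where a fingertip presses, 19.5 mm beyond the pin (+x), moving with it: grill frame x=138, z=91 mm closed, z=80 mm at about 0.45 rad. Tail 42 mm wide, 15 mm more in +x, about level when open. With this point held at z=80, the other tip at the same height clears the ridges by 3.5 mm and is 7 mm below the rim's top.
- clip_nose (a point): middle of the underside of the clip's nose, 21 mm before the pin (-x), 46 mm wide and 4 mm thick; moves with the clip.
- mug: white ceramic mug, 80 mm across, 90 mm high; origin: centre of its underside. Bystander: leave it where it is.
- oil: green glass oil bottle, 56 mm across, 190 mm high; origin: centre of its underside. Bystander: leave it where it is.
- pepper: turned wooden pepper mill, 52 mm across, 132 mm high; origin: centre of its underside. Bystander: leave it where it is.
- salt: white salt jar with steel cap, 52 mm across, 75 mm high; origin: centre of its underside. Bystander: leave it where it is.
- turner: turner (kitchen spatula), 260 mm long, lying beside the grill, x along its length; origin: centre of its underside. Bystander: leave it where it is.
- bowl: small blue bowl, 110 mm across, 45 mm high; origin: centre of its underside. Bystander: leave it where it is.
- cactus: red-flowered cactus in a white pot, 76 mm across, 110 mm high; origin: centre of its underside. Bystander: leave it where it is.
- stop_left (a point): front face of the left steel bracket post, which the plate's left lug meets when home (grill frame: x=106, y=78, z=72 mm); its twin is at y=-78. Each has a roof over the lug: z=77 to 79 mm, x=94 to 111, |y|=61 to 95 mm.

How it is judged:
On the way, in this order (a step that is already met when the one before it is completed fails the run):
1. the clip is held open while the plate is still outside (value of joint clip above 0.27 rad and x of plate in the frame of grill below -0.008 m), for 0.1 s.
2. the plate is home with the clip still held open (value of joint clip above 0.22 rad and x of plate in the frame of grill above -0.004 m), for 0.1 s.
At the end, for the whole second after the job is handed in: The plate lies flat on its seat, within 4 mm of its stops and square to the grill within 0.03 rad, at rest, with the clip released and its nose resting on the tongue behind the bead (clip angle 0.05 to 0.19) (x of plate in the frame of grill above -0.004 m and z of plate in the frame of grill between 0.067 and 0.072 m and angle between the x axis of plate and the x axis of grill, either way round below 0.03 rad and angle between plate's own z axis and vertical below 0.03 rad and value of joint clip between 0.05 and 0.19 rad and linear speed of plate below 0.01 m/s); the robot touches nothing.
It fails at once if the plate is lifted or tipped (z of plate in the frame of grill above 0.076 m or angle between plate's own z axis and vertical above 0.08 rad).
It fails at once if a bystander is moved by more than 20 mm (distance of any of mug, oil, pepper, salt, turner, bowl, cactus from where it was at the start of the episode above 0.02 m).
It also fails if it takes over 35 s, if anything falls off the work surface, if the arm or the gripper's body presses on something with over 40 N, if the wrist force passes 120 N, or if a joint passes its speed limit or range.

ROBOT

A 6-joint arm with a two-finger parallel gripper is mounted at the origin on the work surface. World frame = base frame: x ahead of the robot, y to its left, z up, the work surface at z = 0. Lengths are in m, angles in rad, forces in N, time in s.
With the tool pointing down it reaches from about 0.3 to 0.875 m from the base axis. Payload 6.4 kg.
Tool frame: the origin (TCP) lies midway between the tips of the shut fingers; the grasp point (between the pads) lies 19 mm behind it (bot.grip_point_offset is the distance from the TCP to the grasp point, in m); z points along the fingers, y is the line along which they close (so a half turn about z gives the same grasp; the last joint's range is limited). The gripper opens to 85 mm and grips with 20 to 120 N. Pads are 22 mm wide; open, the fingers measure 114 mm over their backs; the gripper's body (76 mm by 85 mm) begins 54 mm behind the grasp point. The pads swing forward as they close: fully open they stand 13 mm farther back than shut.
Start: joints at [1.012, 0.181, 1.607, -0, 1.354, -0.206], TCP at [0.199, 0.54, 0.231] pointing down, gripper open.
Joint ranges: [-2.99, 2.99], [-0.89, 2.07], [0.3, 2.58], [-1.14, 4.28], [0, 2.63], [-3.12, 3.12]. Speed limits (rad/s): [2.57, 2.57, 3.01, 3.14, 3.14, 3.14].

INTERFACE

Orientations are given as a unit quaternion [w, x, y, z].
In Python, from station import state, vision, order, bot gives the robot as it stands. The module is installed in compiled form; this text tells all that it offers.
- The arm moves only by the shell command python3 -m handwheel 'ROWS'. ROWS is a JSON object whose one key "targets" holds a list of rows, each a list of 5 numbers: the finger opening in m, from 0 to 0.0854, then the shift along the world's x, y, z in m, then the turn about the world's z in degrees. A call has 1 to 5 rows; each row is the pose to reach, as a shift and turn from the pose commanded when the call began; what a row does not reach only later rows make up. A row lasts 1/12 s, in which the tool goes at most 41.7 mm and 7.16 degrees, less where a joint would pass 70% of its speed; a pose out of reach is approached as far as the arm can. A call with a gripper value outside its range is refused whole. The fingers move at their own pace and stop on an object; the grip force is fixed at half the most. Time passes only in rows, so rows that repeat a pose let the fingers close. It gives the time, the measured TCP pose, the force, the opening and the grip force at its end, in the units of the state.
- state(): the state, without advancing time (a new reading comes with each control period).
- vision.get_image(name): name is "scene" or "top" or "wrist"; returns the picture (400x640x3 uint8, red, green, blue); there is no depth.
- vision.camera_model(name): a dict with "camera_matrix" (3x3 intrinsics, pixels), "T" (4x4, takes a point from camera to world coordinates). Camera axes: x right, y up, looking along -z (the intrinsics and any distortion apply to the point x, -y, -z); pixel columns grow to the right and rows downward; lengths in m; the calibration is good to about 2 mm. A picture is of the moment at which its call begins: read the wrist's pose just before it. camera_model takes no time and is no camera call; for the wrist camera it gives the pose at the moment of the call.
- order.job_done(): hands the job in; it is judged then, once.
The state is a dict: "time_s": time; "q": joint angles; "joint_vel": joint speeds; "tau": joint torques, N m; "tcp_pos": TCP position; "ee_rot": TCP orientation; "force": force on the tool from outside, world axes, zero at the start; "moment": the same for the moment, N m; "gripper_width": finger opening in m; "finger_force": force on a finger pad.
Only numpy, scipy, OpenCV 4.12 (cv2) and the standard library are available. Lean on these libraries where they do the work, as an engineer would, in place of code of your own. Each camera call takes 0.05 s, during which the arm holds its last target. There are 200 camera calls.

## Working session

There is one attempt and no reset: what is moved stays moved. The work goes in short steps, Python scripts to look and compute and a shell command to move; the robot and the scene stay as the last step left them, time stands still between calls to the robot, and variables do not carry over. Pictures are saved under pics/ and viewed, at most 10 in all, crops included, and the job is handed in when it is done.

```bash
mkdir -p pics; python3 - <<'E'
from station import state, vision
import cv2,numpy as np
s=state();print(s['time_s'],s['tcp_pos'],s['ee_rot'],s['gripper_width'],s['force'])
for n in ['top','scene']:
    im=vision.get_image(n);cv2.imwrite(f'pics/{n}0.png',im[:,:,::-1])
    m=vision.camera_model(n);print(n,np.round(m['camera_matrix'],1).tolist(),np.round(m['T'],3).tolist(), [k for k in m])
E
```

```text
0.0 [0.19836546 0.53909992 0.23040224] [-3.20207562e-04  1.75487012e-01  9.84481352e-01 -8.20636545e-04] 0.08532783096721203 [-0.64256378 -0.02114708  0.13622569]
top [[426.4, 0.0, 324.1], [0.0, 426.4, 201.1], [0.0, 0.0, 1.0]] [[0.01, 0.983, -0.182, 0.354], [-1.0, 0.012, 0.01, 0.031], [0.012, 0.182, 0.983, 1.173], [0.0, 0.0, 0.0, 1.0]] ['camera_matrix', 'T']
scene [[373.7, 0.0, 318.6], [0.0, 373.7, 197.8], [0.0, 0.0, 1.0]] [[-0.324, -0.769, 0.551, 1.114], [0.946, -0.264, 0.188, 0.23], [0.001, 0.582, 0.813, 0.934], [0.0, 0.0, 0.0, 1.0]] ['camera_matrix', 'T']
```

View pics/top0.png

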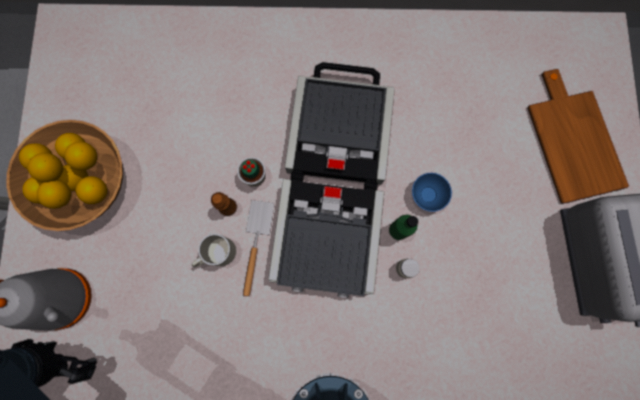

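View pics/scene0.png

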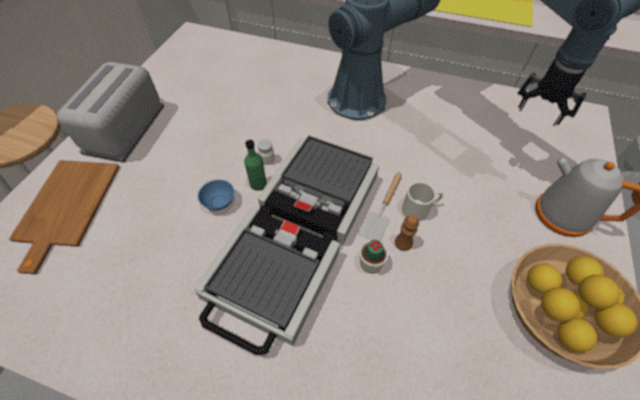

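The top view shows the grill at centre. Its near half faces the robot, with the near red tail at about (331,192) and the plate at about (325,255). The oil bottle is at (403,228) and the mug at (215,250). The scene view agrees: near tail at about (305,205).

```bash
cat > h.py <<'E'
from station import state, vision
import cv2,numpy as np
def ray(n,uv,z,m=None):
    m=m or vision.camera_model(n);K=m['camera_matrix'];T=np.array(m['T'])
    d=np.linalg.inv(K)@[uv[0],uv[1],1];d=T[:3,:3]@[d[0],-d[1],-d[2]];o=T[:3,3]
    return o+d*(z-o[2])/d[2]
def proj(n,P,m=None):
    m=m or vision.camera_model(n);T=np.array(m['T']);c=T[:3,:3].T@(np.array(P)-T[:3,3])
    p=np.array(m['camera_matrix'])@[c[0],-c[1],-c[2]];return p[:2]/p[2]
def reds(im,a=15):
    h=cv2.cvtColor(im,cv2.COLOR_RGB2HSV)
    k=(((h[...,0]<6)|(h[...,0]>174))&(h[...,1]>170)&(h[...,2]>90)).astype(np.uint8)
    n,_,st,c=cv2.connectedComponentsWithStats(k)
    return [(st[i].tolist(),c[i].round(1).tolist()) for i in range(1,n) if st[i][4]>a]
E
python3 - <<'E'
from h import *
for n in ['top','scene']:
    im=cv2.imread(f'pics/{n}0.png')[:,:,::-1].copy()
    for st,c in reds(im): print(n,st,c,ray(n,c,.09).round(4))
im=cv2.imread('pics/top0.png')
cv2.imwrite('pics/t_crop.png',cv2.resize(im[60:310,240:460],None,fx=2.4,fy=2.4,interpolation=cv2.INTER_CUBIC))
E
```

```text
top [328, 159, 17, 10, 130] [335.7, 163.8] [ 0.6546 -0.0088  0.09  ]
top [324, 186, 17, 12, 151] [332.2, 191.5] [ 5.802e-01 -1.000e-04  9.000e-02]
scene [296, 202, 14, 8, 60] [302.6, 205.2] [0.5798 0.0016 0.09  ]
scene [283, 222, 15, 11, 106] [289.9, 226.9] [ 0.6556 -0.0059  0.09  ]
```

View pics/t_crop.png

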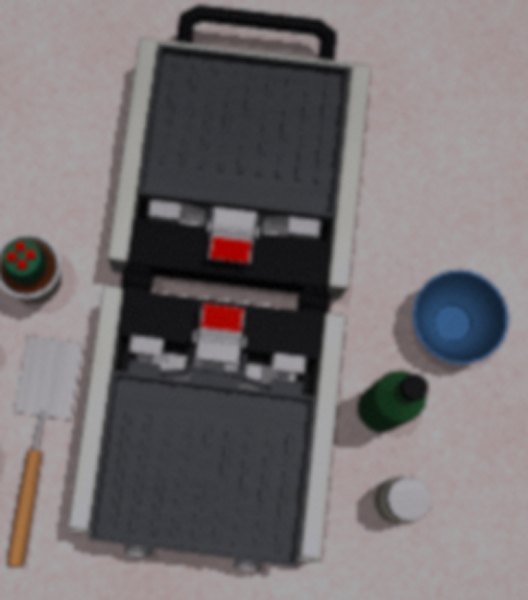

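The crop shows the red tail at (222,318), with the walls about 6.7° clockwise. That puts the grill yaw at about -6.7° and the tail near (0.58, 0.0). I'll move above it, closer in, with the finger line along the grill's x.

```bash

python3 -m handwheel '{"targets":[[0.085,0.0175,-0.027,0.0025,-3.8],[0.085,0.035,-0.054,0.005,-7.6],[0.085,0.0525,-0.081,0.0075,-11.4],[0.085,0.07,-0.108,0.01,-15.2],[0.085,0.0875,-0.135,0.0125,-19]]}' >/dev/null
python3 -m handwheel '{"targets":[[0.085,0.0175,-0.027,0.0025,-3.8],[0.085,0.035,-0.054,0.005,-7.6],[0.085,0.0525,-0.081,0.0075,-11.4],[0.085,0.07,-0.108,0.01,-15.2],[0.085,0.0875,-0.135,0.0125,-19]]}' >/dev/null
python3 -m handwheel '{"targets":[[0.085,0.0175,-0.027,0.0025,-3.8],[0.085,0.035,-0.054,0.005,-7.6],[0.085,0.0525,-0.081,0.0075,-11.4],[0.085,0.07,-0.108,0.01,-15.2],[0.085,0.0875,-0.135,0.0125,-19]]}' >/dev/null
python3 -m handwheel '{"targets":[[0.085,0.0175,-0.027,0.0025,-3.8],[0.085,0.035,-0.054,0.005,-7.6],[0.085,0.0525,-0.081,0.0075,-11.4],[0.085,0.07,-0.108,0.01,-15.2],[0.085,0.0875,-0.135,0.0125,-19]]}'
python3 -m handwheel '{"targets":[[0.085,0,0,0,0],[0.085,0,0,0,0]]}'
python3 - <<'E'
from h import *
from scipy.spatial.transform import Rotation as R
s=state();q=s['ee_rot'];r=R.from_quat([q[1],q[2],q[3],q[0]]).as_matrix()
print(s['tcp_pos'],'ydir',np.degrees(np.arctan2(r[1,1],r[0,1])),r[:,2])
m=vision.camera_model('wrist');print(np.round(m['camera_matrix'],1).tolist(),np.round(m['T'],3).tolist())
im=vision.get_image('wrist');cv2.imwrite('pics/w1.png',im[:,:,::-1])
for st,c in reds(im): print(st,c,ray('wrist',c,.09,m).round(4))
E
```

```text
time_s: 1.77
tcp_pos: [0.549, -0.0019, 0.281]
ee_rot: [-0.0, 0.746, 0.666, -0.0]
force: [0.3, 0.1, 0.0]
gripper_width: 0.0847
finger_force: 0.0
time_s: 1.93
tcp_pos: [0.5489, -0.0018, 0.2806]
ee_rot: [-0.001, 0.745, 0.667, -0.0]
force: [-0.0, 0.5, 0.6]
gripper_width: 0.0853
finger_force: 0.0
[ 0.54890111 -0.00179501  0.28057195] ydir -6.350272780087087 [-1.28775766e-03  3.88612008e-04 -9.99999095e-01]
[[292.9, 0.0, 320.1], [0.0, 292.9, 200.6], [0.0, 0.0, 1.0]] [[0.994, 0.106, 0.035, 0.557], [-0.111, 0.946, 0.304, 0.076], [-0.001, -0.306, 0.952, 0.423], [0.0, 0.0, 0.0, 1.0]]
[335, 154, 22, 36, 743] [345.5, 171.3] [0.5779 0.0023 0.09  ]
[401, 154, 23, 36, 684] [412.2, 170.8] [ 0.6545 -0.0057  0.09  ]
```

View pics/w1.png

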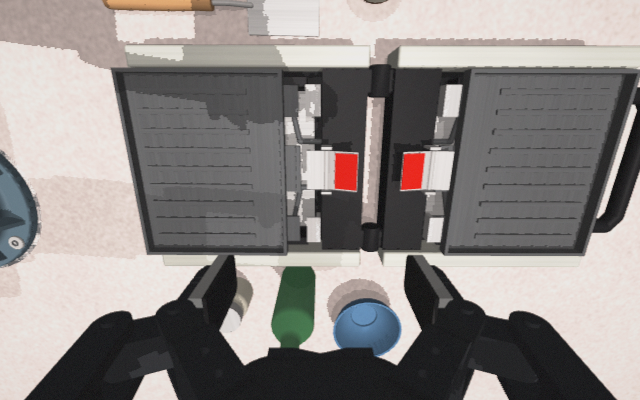

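The wrist view shows the walls level in the image, so the yaw is about right. The near tail is at (345,171) and the plate's rear rim is near column 283. I'll enlarge it to get edges.

```bash
python3 - <<'E'
from h import *
im=cv2.imread('pics/w1.png')
cv2.imwrite('pics/w1c.png',cv2.resize(im[60:260,250:380],None,fx=4,fy=3,interpolation=cv2.INTER_CUBIC))
g=cv2.cvtColor(im,cv2.COLOR_BGR2GRAY)
for r in (120,140,165,180,200,230): print(r,g[r,268:300].tolist())
m=vision.camera_model('wrist')
# wall inner edge (bright->dark going down) near half and far half
pts=[]
for c in list(range(140,360,10))+list(range(410,620,10)):
    col=g[44:80,c].astype(int);d=np.diff(col);i=d.argmin();pts.append((c,44+i+.5))
P=np.array([ray('wrist',p,.074,m)[:2] for p in pts])
for Q in (P[:22],P[22:]):
    k=np.polyfit(Q[:,0],Q[:,1],1);print('wall',np.degrees(np.arctan(k[0])),np.polyval(k,.55),np.abs(Q[:,1]-np.polyval(k,Q[:,0])).max())
hsv=cv2.cvtColor(im,cv2.COLOR_BGR2HSV);k=((hsv[...,1]>170)&((hsv[...,0]<6)|(hsv[...,0]>174))&(hsv[...,2]>90)).astype(np.uint8)
k[:,380:]=0
c=cv2.findContours(k,0,2)[0];c=max(c,key=cv2.contourArea);print(cv2.approxPolyDP(c,3,True).reshape(-1,2).tolist())
E
```

```text
120 [85, 86, 87, 89, 85, 82, 100, 112, 115, 103, 84, 86, 85, 85, 75, 57, 119, 184, 208, 208, 207, 206, 206, 172, 93, 96, 109, 111, 97, 112, 172, 217]
140 [119, 119, 120, 121, 121, 117, 120, 119, 119, 120, 109, 94, 108, 116, 117, 97, 57, 101, 144, 155, 158, 161, 161, 159, 161, 161, 161, 161, 140, 99, 96, 108]
165 [115, 115, 118, 117, 118, 119, 114, 114, 116, 118, 118, 118, 112, 112, 116, 109, 82, 86, 115, 114, 115, 116, 115, 116, 117, 116, 114, 113, 116, 118, 117, 109]
180 [114, 116, 115, 116, 116, 116, 116, 115, 116, 115, 115, 103, 88, 103, 117, 116, 101, 73, 98, 113, 114, 115, 114, 114, 116, 117, 113, 110, 114, 117, 116, 115]
200 [102, 102, 103, 102, 104, 103, 102, 103, 102, 101, 102, 102, 92, 77, 95, 102, 97, 75, 71, 113, 137, 136, 135, 141, 150, 144, 129, 100, 79, 95, 99, 92]
230 [112, 112, 113, 112, 114, 112, 114, 115, 116, 113, 114, 115, 109, 103, 96, 91, 102, 97, 76, 75, 99, 100, 101, 100, 102, 103, 100, 101, 98, 99, 100, 81]
wall -7.660226312234772 0.12034066078878239 0.01181325498131186
wall -6.1459822128371515 0.11953878743626133 0.0013849272606613894
[[336, 154], [335, 187], [355, 189], [356, 155]]
```

View pics/w1c.png

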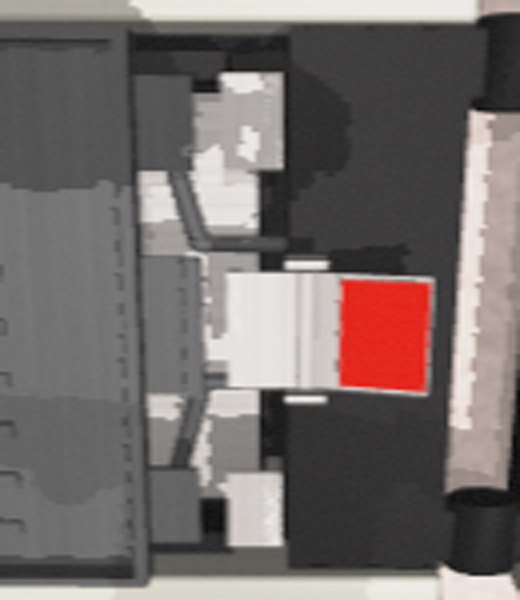

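```bash
python3 - <<'E'
from h import *
m=vision.camera_model('wrist')
a=np.radians(-6.2);ex=np.array([np.cos(a),np.sin(a)]);ey=np.array([-ex[1],ex[0]])
for nm,uv,z in [('tailend',(356,172),.097),('tailend lo',(356,155),.097),('tailend hi',(355.5,189),.097),('pin+',(326.5,148),.083),('pin-',(326.5,193.3),.083),('rim in',(280,172),.087),('rim out',(285,172),.087),('rimL in',(277,130),.087),('rimR in',(282,222),.087),
 ('tongue end',(300,175),.077),('corner +y',(286,150),.085),('hinge stripe?',(335.5,171),.089)]:
    p=ray('wrist',uv,z,m);print(nm,p.round(4),'along',(p[:2]@ex).round(4),'lat',(p[:2]@ey).round(4))
E
```

```text
tailend [0.5886 0.003  0.097 ] along 0.5848 lat 0.0665
tailend lo [0.59   0.0222 0.097 ] along 0.5841 lat 0.0858
tailend hi [ 0.5866 -0.0169  0.097 ] along 0.5849 lat 0.0466
pin+ [0.5582 0.0316 0.083 ] along 0.5516 lat 0.0917
pin- [ 0.5526 -0.0225  0.083 ] along 0.5518 lat 0.0373
rim in [0.5014 0.0104 0.087 ] along 0.4974 lat 0.0645
rim out [0.5072 0.0098 0.087 ] along 0.5032 lat 0.0645
rimL in [0.5053 0.058  0.087 ] along 0.4961 lat 0.1123
rimR in [ 0.4944 -0.052   0.087 ] along 0.4971 lat 0.0017
tongue end [0.5232 0.0021 0.077 ] along 0.5199 lat 0.0586
corner +y [0.5118 0.0347 0.085 ] along 0.5051 lat 0.0897
hinge stripe? [0.5658 0.0049 0.089 ] along 0.562 lat 0.066
```

```bash
cat > snap.py <<'E'
import sys
from h import *
s=state();m=vision.camera_model('wrist');im=vision.get_image('wrist')
cv2.imwrite(f'pics/{sys.argv[1]}.png',im[:,:,::-1])
a=np.radians(-6.2);ex=np.array([np.cos(a),np.sin(a)]);ey=np.array([-ex[1],ex[0]])
p=s['tcp_pos'];f=np.array(s['force'])
print('t',round(s['time_s'],2),'T along %.4f lat %.4f z %.4f w %.4f'%(p[:2]@ex,p[:2]@ey,p[2],s['gripper_width']),'F ax %.1f lat %.1f z %.1f'%(f[:2]@ex,f[:2]@ey,f[2]),'ff',round(s['finger_force'],1))
for st,c in reds(im):
    if st[4]>150: print('red',st,c,'along(z.09) %.4f'%(ray('wrist',c,.09,m)[:2]@ex-.433))
E
python3 snap.py g85
python3 -m handwheel '{"targets":[[0.07,-0.0105,0.0087,0,0.15],[0.07,-0.0105,0.0087,0,0.15],[0.07,-0.0105,0.0087,0,0.15],[0.07,-0.0105,0.0087,0,0.15],[0.07,-0.0105,0.0087,0,0.15]]}'
python3 snap.py g70
python3 -m handwheel '{"targets":[[0.058,0,0,0,0],[0.058,0,0,0,0],[0.058,0,0,0,0],[0.058,0,0,0,0]]}'
python3 snap.py g58
python3 -m handwheel '{"targets":[[0.085,0,0,0,0],[0.085,0,0,0,0],[0.085,0,0,0,0],[0.085,0,0,0,0],[0.085,0,0,0,0]]}'
python3 - <<'E'
import cv2,numpy as np
cv2.imwrite('pics/gcomp.png',np.hstack([cv2.resize(cv2.imread(f'pics/g{k}.png')[235:385,190:325],None,fx=1.95,fy=3.9,interpolation=cv2.INTER_CUBIC) for k in (85,70,58)]))
E
```

```text
t 1.98 T along 0.5452 lat 0.0586 z 0.2806 w 0.0849 F ax 0.3 lat 0.7 z 0.5 ff 0.0
red [336, 155, 22, 36, 745] [346.1, 172.1] along(z.09) 0.1412
red [402, 155, 23, 36, 686] [412.8, 171.9] along(z.09) 0.2183
time_s: 2.45
tcp_pos: [0.5383, 0.0086, 0.2815]
ee_rot: [0.0, 0.743, 0.669, 0.0]
force: [0.1, -0.2, 0.2]
gripper_width: 0.0702
finger_force: 0.0
t 2.45 T along 0.5342 lat 0.0667 z 0.2815 w 0.0702 F ax 0.1 lat -0.2 z 0.2 ff 0.0
red [344, 162, 23, 36, 726] [355.0, 178.8] along(z.09) 0.1414
red [410, 162, 23, 35, 663] [420.8, 178.8] along(z.09) 0.2183
time_s: 2.83
tcp_pos: [0.5382, 0.0082, 0.2812]
ee_rot: [-0.0, 0.744, 0.669, -0.0]
force: [0.6, 0.3, 0.8]
gripper_width: 0.0581
finger_force: 0.0
t 2.83 T along 0.5342 lat 0.0663 z 0.2812 w 0.0581 F ax 0.5 lat 0.4 z 0.8 ff 0.0
red [344, 161, 23, 37, 733] [355.1, 178.5] along(z.09) 0.1413
red [410, 162, 23, 35, 660] [421.0, 178.5] along(z.09) 0.2182
time_s: 3.3
tcp_pos: [0.5382, 0.0083, 0.2813]
ee_rot: [-0.0, 0.744, 0.669, 0.0]
force: [0.4, 0.2, 0.4]
gripper_width: 0.0851
finger_force: 0.0
```

View pics/gcomp.png

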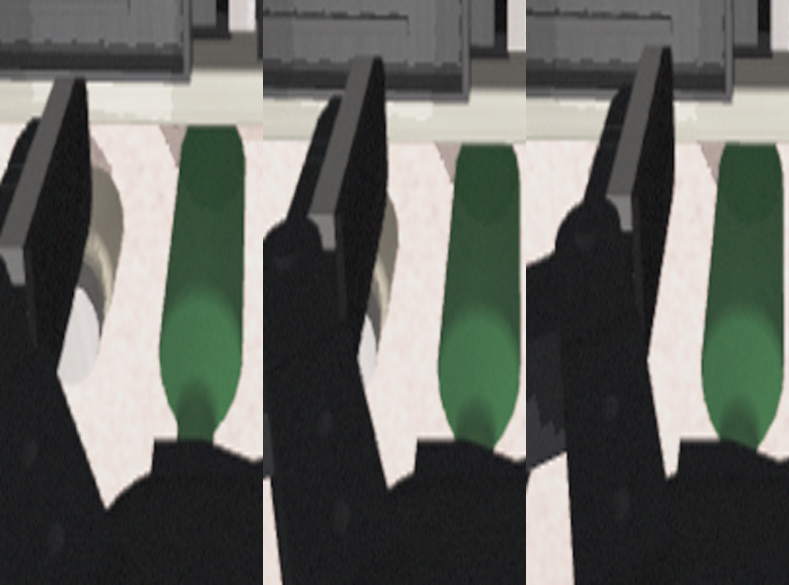

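The three crops show the left tip's inner corner at about (233.6,255.5), (250,249.9) and (263.8,247) for openings 85, 70 and 58 mm. These give the tip depth.

```bash
python3 - <<'E'
from h import *
m=vision.camera_model('wrist');T=np.array(m['T']);s=state();p=np.array(s['tcp_pos'])
a=np.radians(-6.2);ex=np.array([np.cos(a),np.sin(a),0]);ey=np.array([-ex[1],ex[0],0])
K=np.array(m['camera_matrix'])
for w,uv in [(.085,(233.6,255.5)),(.0702,(250,249.9)),(.0581,(263.8,247))]:
    d=np.linalg.inv(K)@[uv[0],uv[1],1];d=T[:3,:3]@[d[0],-d[1],-d[2]];o=T[:3,3]-p
    for nm,n,v in (('along',ex,-w/2),('lat',ey,.011)):
        X=o+d*((v-o@n)/(d@n));print(w,nm,'along %.4f lat %.4f z %.4f'%(X@ex,X@ey,X[2]))
    L=.057;f=lambda w:L*(np.cos(np.radians(-5.9))-np.cos(np.arcsin(np.sin(np.radians(-5.9))+w/2/L)));print('model',f(w))
E
```

```text
0.085 along along -0.0425 lat 0.0102 z 0.0157
0.085 lat along -0.0420 lat 0.0110 z 0.0171
model 0.013035148238346603
0.0702 along along -0.0351 lat 0.0118 z 0.0130
0.0702 lat along -0.0355 lat 0.0110 z 0.0114
model 0.007769805653355702
0.0581 along along -0.0291 lat 0.0115 z 0.0093
0.0581 lat along -0.0293 lat 0.0110 z 0.0082
model 0.004629013944098637
```

```bash

python3 -m handwheel '{"targets":[[0.085,0,0,-0.035,0],[0.085,0,0,-0.07,0],[0.085,0,0,-0.105,0],[0.085,0,-0.001,-0.14,0],[0.085,0,-0.001,-0.165,0]]}' >/dev/null
python3 -m handwheel '{"targets":[[0.085,0,0,-0.015,0],[0.085,0,0,-0.027,0],[0.085,0,0,-0.027,0],[0.085,0,0,-0.027,0]]}'
python3 snap.py d1
```

```text
time_s: 4.05
tcp_pos: [0.5383, 0.0073, 0.0894]
ee_rot: [-0.0, 0.744, 0.669, -0.0]
force: [0.7, 0.1, 0.5]
gripper_width: 0.0853
finger_force: 0.0
t 4.05 T along 0.5343 lat 0.0654 z 0.0894 w 0.0853 F ax 0.7 lat 0.1 z 0.5 ff 0.0
red [370, 223, 55, 75, 2817] [392.6, 256.3] along(z.09) 0.1397
red [508, 223, 57, 73, 2611] [535.6, 257.9] along(z.09) 0.2172
```

View pics/d1.png

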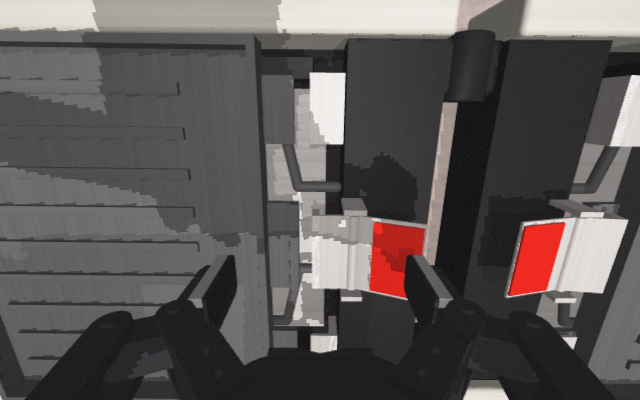

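The tips straddle as planned. The left tip's inner edge at (235,255) is inside the pan, short of the rim at column 262. The right tip at (407,255) is over the tail's end (red spans 370–425). I'll shift 3 mm back for more overlap and descend.

```bash

python3 -m handwheel '{"targets":[[0.085,-0.003,0.0003,0,0],[0.085,-0.003,0.0003,-0.004,0],[0.085,-0.003,0.0003,-0.008,0],[0.085,-0.003,0.0003,-0.012,0],[0.085,-0.003,0.0003,-0.014,0]]}'
python3 snap.py e1
python3 -m handwheel '{"targets":[[0.085,0,0,-0.003,0],[0.085,0,0,-0.005,0],[0.085,0,0,-0.005,0]]}'
python3 snap.py e2
python3 -m handwheel '{"targets":[[0.085,0,0,-0.002,0],[0.085,0,0,-0.0033,0],[0.085,0,0,-0.0033,0],[0.085,0,0,-0.0033,0]]}'
python3 snap.py e3
```

```text
time_s: 4.52
tcp_pos: [0.5358, 0.0075, 0.0754]
ee_rot: [0.001, 0.744, 0.669, 0.001]
force: [0.7, 0.2, 3.2]
gripper_width: 0.0848
finger_force: 1.2
t 4.52 T along 0.5319 lat 0.0653 z 0.0754 w 0.0848 F ax 0.7 lat 0.3 z 3.2 ff 1.2
red [380, 231, 60, 76, 2507] [402.7, 262.6] along(z.09) 0.1386
red [529, 233, 63, 79, 2972] [559.5, 271.0] along(z.09) 0.2169
time_s: 4.82
tcp_pos: [0.536, 0.0074, 0.0705]
ee_rot: [0.001, 0.744, 0.669, 0.001]
force: [2.7, -0.3, 3.5]
gripper_width: 0.085
finger_force: 1.8
t 4.82 T along 0.5321 lat 0.0653 z 0.0705 w 0.0850 F ax 2.7 lat -0.1 z 3.5 ff 1.8
red [381, 234, 60, 73, 2437] [404.2, 263.4] along(z.09) 0.1379
red [536, 237, 65, 81, 3124] [567.1, 276.2] along(z.09) 0.2168
time_s: 5.2
tcp_pos: [0.536, 0.0074, 0.0674]
ee_rot: [0.001, 0.744, 0.669, 0.001]
force: [4.7, -0.0, 5.0]
gripper_width: 0.0845
finger_force: 2.6
t 5.2 T along 0.5321 lat 0.0653 z 0.0674 w 0.0845 F ax 4.7 lat 0.5 z 5.0 ff 2.6
red [382, 233, 58, 76, 2348] [404.2, 263.8] along(z.09) 0.1369
red [541, 240, 66, 82, 3218] [572.3, 279.5] along(z.09) 0.2168
```

View pics/e3.png

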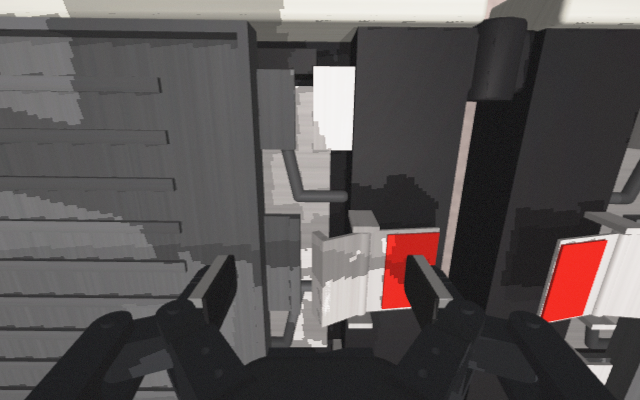

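The clip is open: the nose stands up at (320,270), the tail under the tip has red corners at about (385,234) and (440,229), and the left tip is short of the rim. I'll check the tail height from those corners.

```bash
python3 - <<'E'
from h import *
m=vision.camera_model('wrist');T=np.array(m['T']);K=np.array(m['camera_matrix'])
a=np.radians(-6.2);ex=np.array([np.cos(a),np.sin(a),0]);ey=np.array([-ex[1],ex[0],0]);o=T[:3,3]
for nm,uv,av in (('tail end +y',(440,228.5),.585),('tail red start +y',(385,234),.561),('nose +y',(313,232),None),('nose -y',(323,325),None)):
    d=np.linalg.inv(K)@[uv[0],uv[1],1];d=T[:3,:3]@[d[0],-d[1],-d[2]]
    lat=.065+(.021 if 'tail' in nm else .023*(1 if '+' in nm else -1))
    X=o+d*((lat-o@ey)/(d@ey));print(nm,'by lat: x %.4f z %.4f'%(X@ex-.433,X[2]))
    if av: X=o+d*((av-o@ex)/(d@ex));print('   by x: lat %.4f z %.4f'%(X@ey-.065,X[2]))
E
```

```text
tail end +y by lat: x 0.1581 z 0.0746
   by x: lat 0.0269 z 0.0882
tail red start +y by lat: x 0.1292 z 0.0813
   by x: lat 0.0232 z 0.0861
nose +y by lat: x 0.0949 z 0.0835
nose -y by lat: x 0.0997 z 0.0915
```

```bash

python3 -m handwheel '{"targets":[[0.081,0.002,-0.0002,0.001,0],[0.077,0.004,-0.0004,0.003,0],[0.077,0.004,-0.0004,0.003,0]]}'
python3 snap.py f1
python3 -m handwheel '{"targets":[[0.074,0.0015,-0.0002,0.001,0],[0.071,0.003,-0.0003,0.002,0],[0.071,0.003,-0.0003,0.002,0]]}'
python3 snap.py f2
```

```text
time_s: 5.5
tcp_pos: [0.5386, 0.0073, 0.0701]
ee_rot: [-0.001, 0.743, 0.669, -0.001]
force: [1.5, -1.0, 4.7]
gripper_width: 0.0768
finger_force: 2.7
t 5.5 T along 0.5347 lat 0.0654 z 0.0701 w 0.0768 F ax 1.6 lat -0.9 z 4.7 ff 2.7
red [376, 230, 55, 75, 2140] [397.4, 259.7] along(z.09) 0.1371
red [532, 238, 65, 82, 3189] [562.8, 277.5] along(z.09) 0.2169
time_s: 5.8
tcp_pos: [0.5406, 0.0071, 0.0715]
ee_rot: [-0.002, 0.743, 0.669, -0.001]
force: [-1.0, -1.5, 6.3]
gripper_width: 0.0708
finger_force: 3.2
t 5.8 T along 0.5366 lat 0.0655 z 0.0715 w 0.0708 F ax -0.8 lat -1.6 z 6.3 ff 3.2
red [371, 228, 54, 75, 2004] [392.6, 257.1] along(z.09) 0.1371
red [526, 237, 65, 81, 3168] [556.8, 276.3] along(z.09) 0.2169
```

```bash

python3 -m handwheel '{"targets":[[0.068,0.002,-0.0002,0.001,0],[0.065,0.004,-0.0004,0.002,0],[0.065,0.004,-0.0004,0.002,0],[0.065,0.004,-0.0004,0.002,0]]}'
python3 snap.py f3
python3 -c "
import cv2;cv2.imwrite('pics/f3c.png',cv2.imread('pics/f3.png'))"
```

```text
time_s: 6.18
tcp_pos: [0.544, 0.0069, 0.0732]
ee_rot: [-0.002, 0.743, 0.669, -0.002]
force: [-2.6, 0.1, 6.0]
gripper_width: 0.0654
finger_force: 3.0
t 6.18 T along 0.5401 lat 0.0656 z 0.0732 w 0.0654 F ax -2.6 lat -0.2 z 6.0 ff 3.0
red [365, 227, 52, 74, 1979] [385.3, 256.0] along(z.09) 0.1375
red [517, 237, 64, 79, 3132] [547.4, 274.8] along(z.09) 0.2170
```

View pics/f3.png

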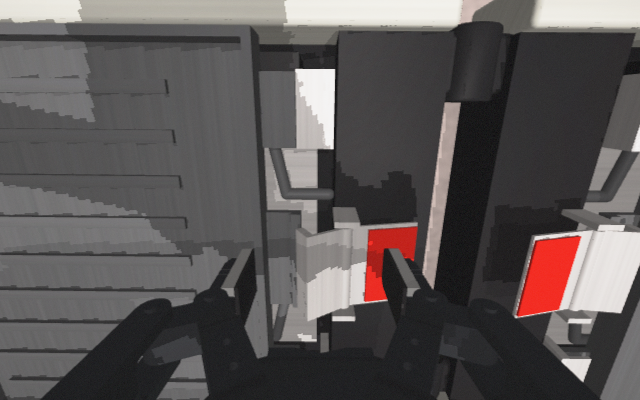

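The plate has followed the left tip: the rim is now close in front of the nose, the clip is still open (nose edge at (300,270)), and the tip is still on the red. I'll continue.

```bash

python3 -m handwheel '{"targets":[[0.062,0.002,-0.0002,0.001,0],[0.059,0.004,-0.0004,0.0018,0],[0.059,0.004,-0.0004,0.0018,0],[0.059,0.004,-0.0004,0.0018,0]]}'
python3 snap.py f4
python3 -m handwheel '{"targets":[[0.057,0.0015,-0.0002,0.0006,0],[0.056,0.003,-0.0003,0.0008,0],[0.056,0.003,-0.0003,0.0008,0],[0.056,0.003,-0.0003,0.0008,0]]}'
python3 snap.py f5
```

```text
time_s: 6.57
tcp_pos: [0.5475, 0.0067, 0.0748]
ee_rot: [-0.003, 0.743, 0.669, -0.002]
force: [-4.2, 1.4, 6.1]
gripper_width: 0.059
finger_force: 3.4
t 6.57 T along 0.5435 lat 0.0658 z 0.0748 w 0.0590 F ax -4.4 lat 0.9 z 6.1 ff 3.4
red [358, 226, 52, 74, 1984] [377.9, 255.3] along(z.09) 0.1378
red [508, 235, 63, 80, 3108] [538.2, 273.4] along(z.09) 0.2171
time_s: 6.95
tcp_pos: [0.5495, 0.0065, 0.0753]
ee_rot: [-0.003, 0.743, 0.669, -0.003]
force: [-7.8, 0.9, 9.2]
gripper_width: 0.0561
finger_force: 5.3
t 6.95 T along 0.5455 lat 0.0658 z 0.0753 w 0.0561 F ax -7.8 lat 0.0 z 9.2 ff 5.3
red [354, 226, 52, 73, 2000] [373.8, 255.2] along(z.09) 0.1379
red [504, 235, 62, 79, 3115] [533.7, 273.2] along(z.09) 0.2172
```

```bash

python3 -m handwheel '{"targets":[[0.055,0.001,-0.0001,0.0004,0],[0.054,0.002,-0.0002,0.0008,0],[0.054,0.002,-0.0002,0.0008,0],[0.054,0.002,-0.0002,0.0008,0]]}'
python3 snap.py f6
python3 -m handwheel '{"targets":[[0.053,0.001,-0.0001,0.0004,0],[0.052,0.002,-0.0002,0.0008,0],[0.052,0.002,-0.0002,0.0008,0],[0.052,0.002,-0.0002,0.0008,0]]}'
python3 snap.py f7
```

```text
time_s: 7.33
tcp_pos: [0.5513, 0.0063, 0.0757]
ee_rot: [-0.004, 0.743, 0.669, -0.003]
force: [-6.3, -0.1, 6.7]
gripper_width: 0.0539
finger_force: 4.8
t 7.33 T along 0.5473 lat 0.0658 z 0.0757 w 0.0539 F ax -6.2 lat -0.8 z 6.7 ff 4.8
red [351, 226, 52, 73, 2055] [370.2, 255.6] along(z.09) 0.1381
red [500, 235, 62, 79, 3111] [529.5, 272.9] along(z.09) 0.2172
time_s: 7.72
tcp_pos: [0.5508, 0.0065, 0.0759]
ee_rot: [-0.006, 0.743, 0.669, -0.005]
force: [-14.0, 0.9, 10.9]
gripper_width: 0.0525
finger_force: 13.3
t 7.72 T along 0.5469 lat 0.0659 z 0.0759 w 0.0525 F ax -14.0 lat -0.6 z 10.9 ff 13.3
red [351, 226, 52, 73, 1951] [371.0, 254.4] along(z.09) 0.1381
red [501, 236, 62, 78, 3141] [530.7, 273.5] along(z.09) 0.2172
```

The rise in force with no further travel says the plate is home. I'll give one more small push to confirm.

```bash

python3 -m handwheel '{"targets":[[0.052,0.0015,-0.0002,0.0,0],[0.051,0.0025,-0.0003,0.0003,0],[0.051,0.0025,-0.0003,0.0003,0],[0.051,0.0025,-0.0003,0.0003,0]]}'
python3 snap.py f8
python3 - <<'E'
import cv2
im=cv2.imread('pics/f8.png');cv2.imwrite('pics/f8v.png',cv2.resize(im[150:360,180:460],None,fx=2.8,fy=2.8))
E
```

```text
time_s: 8.1
tcp_pos: [0.5507, 0.0065, 0.076]
ee_rot: [-0.008, 0.743, 0.669, -0.007]
force: [-24.0, 0.3, 19.2]
gripper_width: 0.052
finger_force: 25.4
t 8.1 T along 0.5468 lat 0.0660 z 0.0760 w 0.0520 F ax -23.9 lat -2.3 z 19.2 ff 25.4
red [352, 226, 51, 73, 1906] [371.4, 254.1] along(z.09) 0.1382
red [501, 236, 64, 79, 3180] [531.7, 274.3] along(z.09) 0.2172
```

View pics/f8v.png

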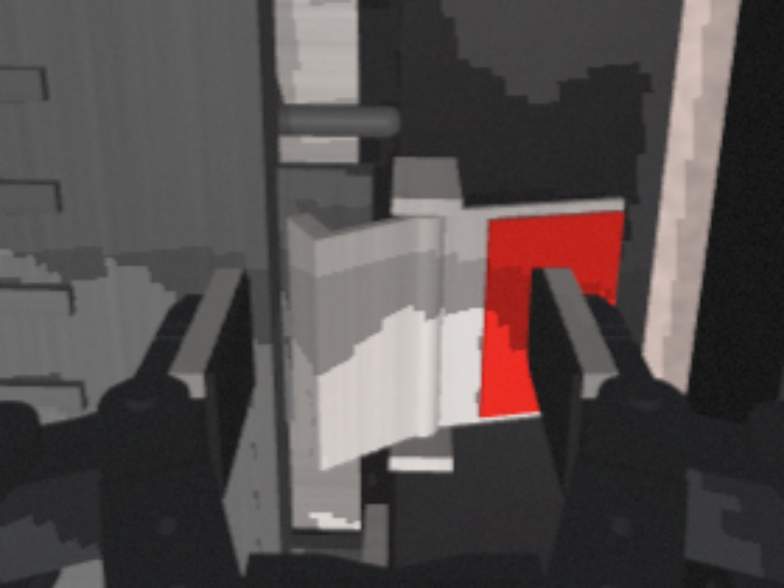

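The view shows the plate against the rear, the tongue under the raised nose (about (310,340)) and the tail still held. The stop is hard, since force went up with no travel. I'll ease off the rim and then release the clip straight up.

```bash

python3 -m handwheel '{"targets":[[0.054,-0.003,0.0003,0,0],[0.058,-0.006,0.0006,-0.0005,0],[0.059,-0.007,0.0008,-0.001,0],[0.059,-0.007,0.0008,-0.001,0]]}'
python3 snap.py r1
```

```text
time_s: 8.48
tcp_pos: [0.5512, 0.0063, 0.0767]
ee_rot: [-0.001, 0.743, 0.669, -0.001]
force: [-3.1, 0.1, 4.2]
gripper_width: 0.0588
finger_force: 1.8
t 8.48 T along 0.5473 lat 0.0658 z 0.0767 w 0.0588 F ax -3.1 lat -0.2 z 4.2 ff 1.8
red [351, 228, 54, 71, 2294] [371.1, 257.9] along(z.09) 0.1386
red [499, 233, 61, 79, 3036] [527.7, 271.0] along(z.09) 0.2172
```

```bash

python3 -m handwheel '{"targets":[[0.059,0,0,0.004,0],[0.059,0,0,0.008,0],[0.059,0,0,0.013,0],[0.059,0,0,0.02,0],[0.059,0,0,0.03,0]]}'
python3 -m handwheel '{"targets":[[0.07,0,0,0.03,0],[0.085,0,0,0.07,0],[0.085,0,0,0.11,0],[0.085,-0.013,0,0.15,0],[0.085,-0.013,0,0.17,0]]}' >/dev/null
python3 -m handwheel '{"targets":[[0.085,0,-0.008,0,0],[0.085,0,-0.008,0,0],[0.085,0,-0.008,0,0]]}'
python3 snap.py z1
python3 - <<'E'
from h import *
m=vision.camera_model('wrist');g=cv2.cvtColor(cv2.imread('pics/z1.png'),cv2.COLOR_BGR2GRAY)
a=np.radians(-6.2);ex=np.array([np.cos(a),np.sin(a)]);ey=np.array([-ex[1],ex[0]])
for lat in (-.08,-.05,.045,.06,.08):
    for nm,x,z in (('rim in',.086,.087),('rim out',.090,.087)):
        P=(.433+x)*ex+(.065+lat)*ey;u=proj('wrist',[*P,z],m);print(lat,nm,u.round(1),end=' ')
    r=int(u[1]);c=int(u[0]);print(c-12,g[r,c-12:c+12].tolist())
# nose/pin/tail expected
for ang in (0,.12,.26):
    out=[]
    for x,z in ((-.021,-.004),(.0195,.010),(.035,.010+.0155*np.tan(.45))):
        X=x*np.cos(ang)+z*np.sin(ang);Z=-x*np.sin(ang)+z*np.cos(ang)
        P=(.433+.118+X)*ex+(.065+.021)*ey;out.append(proj('wrist',[*P,.081+Z],m).round(1).tolist())
    print(ang,out)
im=cv2.imread('pics/z1.png');k=np.array([s for s,c in reds(im[:,:,::-1].copy())]);print(k)
E
```

```text
time_s: 8.95
tcp_pos: [0.5525, 0.0059, 0.1077]
ee_rot: [-0.0, 0.744, 0.669, -0.0]
force: [0.3, -0.3, 0.4]
gripper_width: 0.0592
finger_force: 0.0
time_s: 9.62
tcp_pos: [0.5393, -0.0023, 0.277]
ee_rot: [-0.0, 0.744, 0.668, -0.0]
force: [-0.4, 0.3, -0.7]
gripper_width: 0.0848
finger_force: 0.0
t 9.62 T along 0.5364 lat 0.0559 z 0.2770 w 0.0848 F ax -0.4 lat 0.3 z -0.7 ff 0.0
red [344, 152, 23, 37, 765] [354.7, 170.1] along(z.09) 0.1420
red [410, 153, 24, 36, 699] [421.5, 170.5] along(z.09) 0.2183
-0.08 rim in [307.2 234. ] -0.08 rim out [310.4 234. ] 298 [105, 106, 103, 106, 105, 105, 104, 89, 67, 84, 103, 102, 90, 85, 99, 116, 168, 206, 207, 206, 205, 207, 208, 206]
-0.05 rim in [306.9 211.1] -0.05 rim out [310.2 211.2] 298 [106, 105, 105, 103, 105, 105, 105, 94, 72, 90, 105, 104, 99, 110, 131, 131, 132, 132, 133, 132, 131, 131, 116, 68]
0.045 rim in [305.8 130.1] 0.045 rim out [309.4 130.1] 297 [122, 120, 119, 121, 121, 121, 120, 121, 107, 102, 119, 120, 112, 133, 201, 228, 227, 228, 229, 228, 229, 228, 215, 177]
0.06 rim in [305.6 115.9] 0.06 rim out [309.3 115.9] 297 [87, 88, 85, 86, 84, 86, 86, 84, 83, 86, 86, 86, 79, 118, 147, 127, 130, 143, 148, 137, 138, 138, 137, 138]
0.08 rim in [305.3  96.4] 0.08 rim out [309.1  96.4] 297 [89, 88, 86, 86, 88, 88, 85, 86, 89, 87, 85, 87, 77, 72, 84, 86, 101, 144, 172, 173, 171, 169, 171, 172]
0 [[316.0, 150.6], [352.1, 152.5], [367.1, 153.5]]
0.12 [[315.7, 151.0], [352.9, 152.2], [368.1, 152.9]]
0.26 [[315.6, 151.3], [353.3, 151.8], [368.7, 152.2]]
[[344 152  23  37 765]
 [410 153  24  36 699]]
```

The rim edges sit within a pixel of the predicted home position on both sides, and the tail mirrors the far clip (0.1420 + 0.2183 ≈ 0.360). The plate is home and square, and the robot is clear.

```bash
python3 -c "
from station import order;print(order.job_done())"
```

```text
the job is handed in; nothing more can be done
None
```

I handed the job in: the plate was pushed home to a hard stop and measured square, and the released clip looked locked behind the bead, though I inferred its angle from the image and the hand-in returned no verdict.

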